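Crank the sample stage to the yellow flag

TASK

Take the crank by its orange knob and wind the sample carriage along its rail until its red pointer stands opposite the yellow flag (not the blue one). Keep the crank down on its square shaft end all the while, drive the carriage only by the crank and not by pushing it, then let go and leave the crank seated on the shaft.

Things in the scene. Friction and masses are not known exactly. Their poses are not given: they have to be found in the camera images.
- crank_knob (a point): Centre of the crank's upright orange knob, 20 mm thick, 56 mm tall, spinning freely on its pin. Seated, it is 107 mm above the table, 27 above shaft, 45 mm from the shaft axis. The steel crank (180 g; hub 38 x 38 x 16, square hole with 1 mm play a side, 6 degrees free turn) lies loose on the shaft, held only by its weight. To wind, carry the knob round shaft in a level circle (3 N).
- shaft (a point): Centre of the top of the upright square shaft end (18 mm square, 20 mm high, top 80 mm above the table; nothing round the crank is higher) on the stage's grey gearbox: the axis about which the crank turns. The point is fixed on the stage: z up, y along the rail from the gearbox to the far end, however the shaft has been turned. No end stop within 3.6 turns either way.
- carriage: Aluminium carriage (74 x 70 x 14 mm) on the rail, with an open white tin standing on it and a red pointer at the middle of its front edge. Origin: its middle, 32 mm above the table; y along the rail, away from the gearbox. Starts 200 mm from the shaft. Each full crank turn moves it 25 mm: clockwise seen from above away from the gearbox, counter-clockwise towards it. It stays where it is left.
- yellow_flag: Fixed yellow flag (24 mm wide, top 60 mm high) on the stage's front edge, 50 to 75 mm along the rail from the pointer's start, on either side; a like blue flag on the other side is not the goal. Origin: middle of its width, 14 mm above the table, 56 mm before the rail's middle line; y along the rail as the carriage's. Pointer and flag are opposite when both origins are level along the rail.
There are look-alikes about, which are no part of the job. Leave any green, pink or purple look-alike of the part that bears crank_knob alone.

How it is judged:
By the outcome, as a careful person would: the job done as asked, in the order asked, and still so for the second after the job is handed in, with the robot touching nothing.
It also fails if it takes over 54 s, if anything falls off the work surface, if the arm or the gripper's body presses on something with over 40 N, if the wrist force passes 120 N, or if a joint passes its speed limit or range.

ROBOT

A 6-joint arm with a two-finger parallel gripper is mounted at the origin on a cart in front of the work surface, level with it; the furniture and walls round the work are solid. World frame = base frame: x ahead of the robot, y to its left, z up, the work surface at z = 0. Lengths are in m, angles in rad, forces in N, time in s.
With the tool pointing down it reaches from about 0.25 to 0.725 m from the base axis. Payload 4 kg.
Tool frame: the origin (TCP) lies between the finger pads; the fingertips stand 11 mm ahead of it and the grasp point (between the pads) lies 8 mm behind it (bot.tip_extent is the distance from the TCP to the fingertips, in m); z points along the fingers, y is the line along which they close (so a half turn about z gives the same grasp; the last joint's range is limited). The gripper opens to 85 mm and grips with 20 to 120 N. Pads are 22 mm wide; open, the fingers measure 114 mm over their backs; the gripper's body (76 mm by 85 mm) begins 54 mm behind the grasp point. The pads swing forward as they close: fully open they stand 13 mm farther back than shut.
Start: joints at [-1.251, 0.241, 0.005, 1.335, 0, 1.571], TCP at [0.157, -0.475, 0.242] pointing down, gripper open.
Joint ranges: [-2.72, 2.72], [-1.05, 1.87], [-1.09, 1.28], [-1.99, 2.15], [-1.42, 1.44], [-3.14, 3.14]. Speed limits (rad/s): [2.79, 2.79, 3.14, 3.14, 3.14, 3.14].

INTERFACE

Orientations are given as a unit quaternion [x, y, z, w].
In Python, from workcell import bot gives the robot as it stands. The module is installed in compiled form; this text tells all that it offers.
- The arm moves only by the tool drive_tool, never from a script. Its argument "rows" is a list of rows, each an object of numbers: "dx", "dy", "dz": the shift along the tool's x, y, z in units of 50 mm (1.0 is 50 mm); "wx", "wy", "wz": the turn, a rotation vector about the tool's x, y, z in units of 5 degrees (1.0 is 5 degrees); "hand": the finger opening in mm, from 0 to 85.4. A call has 1 to 20 rows; each row is the pose to reach, as a shift and turn from the pose commanded when the call began, along the tool's axes at that moment; what a row does not reach only later rows make up. A row lasts 1/10 s, in which the tool goes at most 50 mm and 8.59 degrees, less where a joint would pass 70% of its speed; a pose out of reach is approached as far as the arm can. A call with a gripper value outside its range is refused whole. The fingers move at their own pace and stop on an object; the grip force is fixed at half the most. Time passes only in rows, so rows that repeat a pose let the fingers close. It gives the time, the measured TCP pose, the force, the opening and the grip force at its end, in the units of the state.
- bot.get_obs(): the state, without advancing time (a new reading comes with each control period).
- bot.camera(name): name is "side" or "top"; returns the picture (384x512x3 uint8, red, green, blue); there is no depth.
- bot.get_calibration(name): a dict with "vfov" (degrees; the focal length in pixels is half the picture's height over the tangent of half this angle, whatever the lens; pixels are square), "cx", "cy" (the principal point, pixels), "k1" (the pictures are not rectified: a ray, as slopes to the right and down, at radius r is drawn at 1 + k1 r^2 times it, then the intrinsics apply), "origin" and "rotation" of the camera in the world. Camera axes: x right, y up, looking along -z (the intrinsics and any distortion apply to the point x, -y, -z); pixel columns grow to the right and rows downward; lengths in m; the calibration is good to about 2 mm. A picture is of the moment at which its call begins. get_calibration takes no time and is no camera call.
- bot.job_done(): hands the job in; it is judged then, once.
Trained networks look in the newest picture that a camera, given by its name, has taken for a name from the list of things; names that differ only in an ending like _2 or _b are one class to them, and where a whole thing is asked for, a point or a joint stands for the part that bears it (a point fixed in the world has none). Each returns a list of dicts, best first, with "score" (0 to 1); they miss things now and then, are a little off and sometimes report something else, mostly with a low value. They report only what shows in the picture. A call takes as long as a camera call. They do not tell look-alikes from the thing itself.
- bot.look_for(camera, thing): "extent" ([centre column, centre row, width, height] in pixels, round what is visible of it).
- bot.outline_of(camera, thing): "region" (384x512 bool, what is visible of it) and "extent" ([centre column, centre row, width, height] in pixels, round what is visible of it).
The state is a dict: "clock": time; "joint_pos": joint angles; "joint_vel": joint speeds; "tau": joint torques, N m; "eef_pos": TCP position; "tool_rot": TCP orientation; "ft_force": force on the tool from outside, world axes, zero at the start; "ft_torque": the same for the moment, N m; "grip_width": finger opening in m; "grasp_force": force on a finger pad.
Only numpy, scipy, OpenCV 4.12 (cv2) and the standard library are available. Lean on these libraries where they do the work, as an engineer would, in place of code of your own. Each camera call takes 0.05 s, during which the arm holds its last target. There are 200 camera calls.

## Working session

There is one attempt and no reset: what is moved stays moved. The work goes in short steps, Python scripts to look and compute and a tool call to move; the robot and the scene stay as the last step left them, time stands still between calls to the robot, and variables do not carry over. Pictures are saved under pics/ and viewed, at most 10 in all, crops included, and the job is handed in when it is done.

Besides the shell and the picture viewer there is one more tool, called after "Request:" as a command line: name --argument value ..., lists and objects as JSON in quotes. drive_tool: Moves the arm, as the interface text tells. Its arguments: {"type":"object","properties":{"rows":{"type":"array","items":{"type":"object","properties":{"dx":{"type":"number"},"dy":{"type":"number"},"dz":{"type":"number"},"wx":{"type":"number"},"wy":{"type":"number"},"wz":{"type":"number"},"hand":{"type":"number"}}}}},"required":["rows"]}

```bash
mkdir -p pics
cat > h.py <<'E'
import numpy as np, cv2
from workcell import bot
def K(c):
    f=192/np.tan(np.radians(c['vfov'])/2); return f
def ray(cam,u,v):
    c=bot.get_calibration(cam); f=K(c)
    d=np.array([(u-c['cx'])/f,(v-c['cy'])/f]); s=d.copy()
    for _ in range(30): s=d/(1+c['k1']*(s@s))
    R=np.array(c['rotation']); return np.array(c['origin']),R@np.array([s[0],-s[1],-1])
def atz(cam,u,v,z):
    o,d=ray(cam,u,v); return o+d*(z-o[2])/d[2]
def proj(cam,p):
    c=bot.get_calibration(cam); f=K(c); q=np.array(c['rotation']).T@(np.array(p)-c['origin'])
    s=np.array([q[0],-q[1]])/-q[2]; s=s*(1+c['k1']*(s@s)); return s*f+[c['cx'],c['cy']]
def snap(cam,name):
    im=bot.camera(cam); cv2.imwrite('pics/'+name,im[:,:,::-1]); return im
E
python3 - <<'E'
from h import *
for c in('top','side'):
    snap(c,c+'0.png'); k=bot.get_calibration(c); print(c,k)
    for t,z in(('crank_knob',.107),('shaft',.08),('carriage',.03),('yellow_flag',.04)):
        for r in bot.look_for(c,t)[:4]:
            e=r['extent']; print(c,t,round(r['score'],2),np.round(e),atz(c,e[0],e[1],z).round(3))
print(bot.get_obs())
E
```

```text
top {'vfov': 54.63377134549991, 'cx': 263.9698434073171, 'cy': 193.61855721502718, 'k1': -0.1176386200739062, 'origin': array([ 0.49183834, -0.07249293,  0.96124129]), 'rotation': array([-0.01533159,  0.01409028,  0.71572572, -0.69807098])}Traceback (most recent call last):
  File "<stdin>", line 6, in <module>
  File "h.py", line 11, in atz
    o,d=ray(cam,u,v); return o+d*(z-o[2])/d[2]
        ~~~^^^^^^^^^
  File "h.py", line 9, in ray
    R=np.array(c['rotation']); return np.array(c['origin']),R@np.array([s[0],-s[1],-1])
                                                            ~^~~~~~~~~~~~~~~~~~~~~~~~~~
ValueError: matmul: Input operand 1 has a mismatch in its core dimension 0, with gufunc signature (n?,k),(k,m?)->(n?,m?) (size 3 is different from 4)
```

View pics/top0.png

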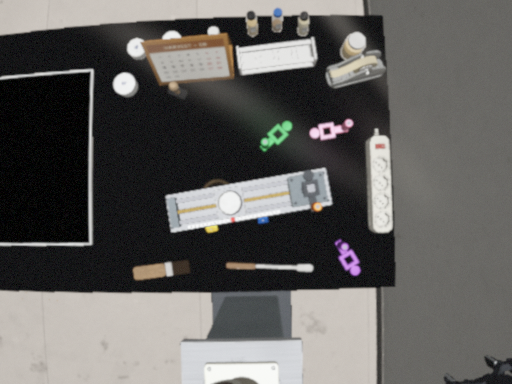

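The top view shows the stage with the gearbox at about (311,188), the orange knob at (317,207), and the tin and carriage at (230,203). The yellow flag is at (211,228), farther from the gearbox, and the blue flag is at (263,220). The rotation comes as a quaternion, so I'll fix the helper.

```bash
sed -i "s/np.array(c\['rotation'\])/Rot.from_quat(c['rotation']).as_matrix()/; 1a from scipy.spatial.transform import Rotation as Rot" h.py
python3 - <<'E'
from h import *
for c in('top','side'):
    im=snap(c,c+'1.png'); k=bot.get_calibration(c); print(c,k['origin'])
    for t,z in(('crank_knob',.107),('shaft',.08),('carriage',.032),('yellow_flag',.04)):
        for r in bot.look_for(c,t)[:4]:
            e=r['extent']; print(c,t,round(r['score'],2),np.round(e),atz(c,e[0],e[1],z).round(3))
    h=cv2.cvtColor(im,cv2.COLOR_RGB2HSV)
    for n,lo,hi in(('orange',5,16),('yellow',20,32),('red',0,4),('blue',105,125)):
        m=cv2.inRange(h,(lo,150,110),(hi,255,255)); N,_,s,ce=cv2.connectedComponentsWithStats(m)
        for i in range(1,N):
            if s[i,4]>5: print(n,s[i],ce[i].round(1),[atz(c,*ce[i],z)[:2].round(4) for z in (.04,.107)])
o=bot.get_obs();print(o['eef_pos'],o['tool_rot'],o['grip_width'],o['clock'])
E
```

```text
top [ 0.49183834 -0.07249293  0.96124129]
top crank_knob 0.93 [314. 192.  21.  39.] [ 0.528 -0.186  0.107]
top crank_knob 0.72 [349. 257.  20.  36.] [ 0.376 -0.263  0.107]
top crank_knob 0.69 [275. 137.  32.  29.] [ 0.659 -0.1    0.107]
top crank_knob 0.64 [332. 128.  41.  19.] [ 0.676 -0.234  0.107]
top shaft 0.78 [247. 200. 165.  64.] [ 0.515 -0.031  0.08 ]
top carriage 0.9 [230. 204.  32.  32.] [0.506 0.014 0.032]
orange [312 203   7   9  23] [314.1 207.6] [array([ 0.4925, -0.1949]), array([ 0.4924, -0.186 ])]
yellow [205 228  14   5  27] [210.8 230.3] [array([0.4425, 0.0628]), array([0.4461, 0.0529])]
blue [275  12   3   4   6] [276.   13.8] [array([ 0.9988, -0.1144]), array([ 0.9619, -0.1114])]
blue [258 217  11   7  41] [262.8 220.5] [array([ 0.4638, -0.0668]), array([ 0.4659, -0.0672])]
side [0.23240619 0.80723064 0.85519386]
side crank_knob 0.83 [227. 181.  13.  39.] [ 0.657 -0.158  0.107]
side crank_knob 0.71 [209. 221.  20.  26.] [0.635 0.008 0.107]
side crank_knob 0.66 [276. 189.  31.  23.] [ 0.522 -0.163  0.107]
side crank_knob 0.58 [344. 198.  33.  29.] [ 0.351 -0.181  0
[... 996 characters left out ...]
1, 0.1301])]
yellow [249 278   7  16  30] [251.9 284.9] [array([0.4935, 0.1093]), array([0.4721, 0.1667])]
yellow [248 295   4   3   6] [249.8 295.8] [array([0.4873, 0.1409]), array([0.4663, 0.1957])]
red [275 256   4   4  14] [276.3 257.5] [array([0.4679, 0.0092]), array([0.4485, 0.0748])]
blue [112 174   6   5  24] [114.4 176.2] [array([ 1.0195, -0.1638]), array([ 0.9548, -0.0839])]
blue [284 229   7  11  37] [287.1 234.4] [array([ 0.4666, -0.0775]), array([ 0.4474, -0.0048])]
blue [284 242   6  10  45] [286.3 246.7] [array([ 0.4559, -0.034 ]), array([0.4376, 0.0352])]
[ 0.15720112 -0.47465658  0.24232376] [9.87242553e-01 1.59223556e-01 2.30018625e-05 2.62365189e-05] 0.0855980177305221 0.6
```

View pics/side1.png

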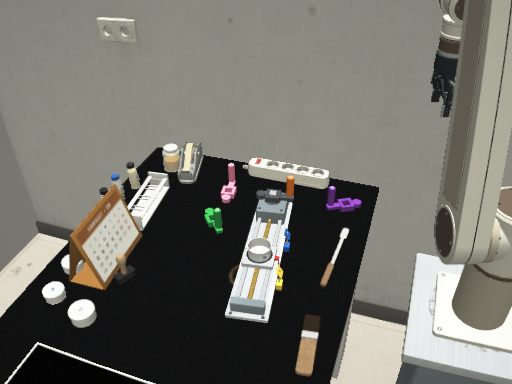

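The side view agrees with the top view: the knob stands at (290,187), the gearbox at (272,205), the red pointer at (276,258), yellow at (279,278) and blue at (287,235). Both cameras put the knob at about (0.492, -0.185). Next I need the rail direction and the shaft axis.

Run:
```python
from h import *
im=cv2.imread('pics/top1.png')
bot.camera('top')
for t in('shaft','crank_knob','carriage'):
    for r in bot.outline_of('top',t)[:1]:
        m=r['region'].astype(np.uint8); b=cv2.minAreaRect(cv2.findNonZero(m)); p=cv2.boxPoints(b)
        print(t,r['score'],b)
        for z in(.02,.08): print(z,[atz('top',*q,z)[:2].round(4) for q in p])
        if t=='crank_knob': print(np.c_[np.nonzero(m)[::-1]].mean(0))
c=cv2.resize(im[150:250,155:345],None,fx=4,fy=4,interpolation=cv2.INTER_CUBIC)
cv2.imwrite('pics/c.png',c)
```

```text
shaft 0.75 ((247.9440460205078, 199.6702117919922), (38.67951965332031, 163.66172790527344), 80.3718490600586)
0.02 [array([0.5357, 0.1843]), array([ 0.5953, -0.2296]), array([ 0.4977, -0.243 ]), array([0.4381, 0.1692])]
0.08 [array([0.5329, 0.1679]), array([ 0.5887, -0.2196]), array([ 0.4973, -0.2321]), array([0.4415, 0.1538])]
crank_knob 0.79 ((347.06756591796875, 256.5946044921875), (38.2454719543457, 14.29845905303955), 54.462318420410156)
0.02 [array([ 0.3961, -0.2357]), array([ 0.4162, -0.266 ]), array([ 0.3352, -0.3212]), array([ 0.3151, -0.2907])]
0.08 [array([ 0.4022, -0.2253]), array([ 0.4211, -0.2537]), array([ 0.3452, -0.3054]), array([ 0.3264, -0.2768])]
[347.3839779  256.74033149]
carriage 0.59 ((229.8302459716797, 203.89907836914062), (34.782264709472656, 27.800107955932617), 80.13418579101562)
0.02 [array([0.5457, 0.0575]), array([ 0.556 , -0.0125]), array([ 0.4688, -0.0256]), array([0.4584, 0.0441])]
0.08 [array([0.5422, 0.0492]), array([ 0.5519, -0.0163]), array([ 0.4703, -0.0286]), array([0.4605, 0.0367])]
```

View pics/c.png

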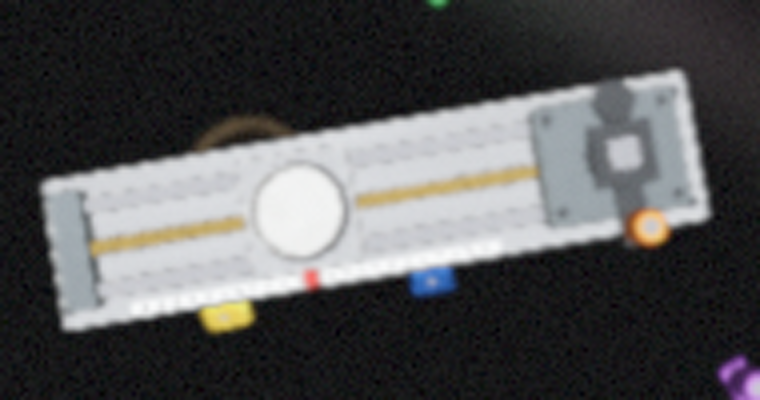

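The crop shows the square shaft end at (626,154), the knob's top at (650,227), the red pointer at (312,279), yellow at (228,316) and blue at (432,282).

Run:
```python
from h import *
f=lambda u,v,z: atz('top',155+(u-1.5)/4,150+(v-1.5)/4,z)[:2]
S=f(626,154,.08);Kn=f(650,227,.135)
print('S',S,'knob',Kn,np.linalg.norm(Kn-S))
a=f(92,249,.025);b=f(538,173,.025);d=(a-b)/np.linalg.norm(a-b);print('dir',d,np.degrees(np.arctan2(d[1],d[0])))
d2=np.array([-.1427,.9898])
P=f(312,279,.03);
for z in(.04,.06):
  for v in(311,316): 
    Y=f(228,v,z);print('Y',z,Y,'delta along',(Y-P)@d)
print('P',P,'along from shaft',(P-S)@d,'tin',(f(300,210,.06)-S)@d,'screw perp',np.cross(d,b-S))
Ps=atz('side',276.3,257.5,.03)[:2];
for z in(.035,.04):
  Y=atz('side',279.1,278.5,z)[:2];print('side',Ps,Y,(Y-Ps)@d)
Kk=atz('side',289.9,186.6,.107)[:2];print(Kk,np.linalg.norm(Kk-S),'side shaft',proj('side',[*S,.08]),proj('side',[*Kn,.135]))
```

```text
S [ 0.53881198 -0.18383388] knob [ 0.49487696 -0.18907296] 0.04424628607543729
dir [-0.14355586  0.98964222] 98.2536611065794
Y 0.04 [0.449694   0.06051547] delta along 0.05388022790356652
Y 0.04 [0.44659764 0.06058413] delta along 0.05439267743910158
Y 0.06 [0.45060895 0.05762788] delta along 0.050891200021481196
Y 0.06 [0.44757981 0.05769505] delta along 0.051392524360192364
P [0.46805887 0.0087353 ] along from shaft 0.2007316203664351 tin 0.19829996619916848 screw perp 0.0005676627178697038
side [ 0.47075888 -0.00057961] [0.4431517  0.06717289] 0.0710139075147837
side [ 0.47075888 -0.00057961] [0.44186697 0.07168437] 0.07566308973387684
[ 0.4921137  -0.18453755] 0.04670358155109581 side shaft [272.47258186 191.75645194] [289.67425689 176.5542927 ]<stdin>:11: DeprecationWarning: Arrays of 2-dimensional vectors are deprecated. Use arrays of 3-dimensional vectors instead. (deprecated in NumPy 2.0)
```

Request:
drive_tool --rows '[{"dx": 0.8, "dy": -0.33, "dz": 0.12, "wz": 0.36}, {"dx": 1.6, "dy": -0.67, "dz": 0.25, "wz": 0.73}, {"dx": 2.46, "dy": -1.0, "dz": 0.37, "wz": 1.1}, {"dx": 3.28, "dy": -1.33, "dz": 0.5, "wz": 1.46}, {"dx": 4.1, "dy": -1.67, "dz": 0.62, "wz": 1.83}, {"dx": 4.92, "dy": -2.0, "dz": 0.74, "wz": 2.2}, {"dx": 5.74, "dy": -2.33, "dz": 0.87, "wz": 2.56}, {"dx": 6.56, "dy": -2.67, "dz": 1.0, "wz": 2.93}, {"dx": 7.38, "dy": -3.0, "dz": 1.12, "wz": 3.3}, {"dx": 7.8, "dy": -3.17, "dz": 1.18, "wz": 3.5}, {"dx": 8.2, "dy": -3.335, "dz": 1.24, "wz": 3.66}, {"dx": 8.2, "dy": -3.335, "dz": 1.24, "wz": 3.66}, {"dx": 8.2, "dy": -3.335, "dz": 1.24, "wz": 3.66}, {"dx": 8.2, "dy": -3.335, "dz": 1.24, "wz": 3.66}]'

```text
invalid input at $.rows[0]: expected keys dx, dy, dz, wx, wy, wz, hand
```

Request:
drive_tool --rows '[{"dx": 0.8, "dy": -0.33, "dz": 0.12, "wx": 0, "wy": 0, "wz": 0.36, "hand": 85}, {"dx": 1.6, "dy": -0.67, "dz": 0.25, "wx": 0, "wy": 0, "wz": 0.73, "hand": 85}, {"dx": 2.46, "dy": -1.0, "dz": 0.37, "wx": 0, "wy": 0, "wz": 1.1, "hand": 85}, {"dx": 3.28, "dy": -1.33, "dz": 0.5, "wx": 0, "wy": 0, "wz": 1.46, "hand": 85}, {"dx": 4.1, "dy": -1.67, "dz": 0.62, "wx": 0, "wy": 0, "wz": 1.83, "hand": 85}, {"dx": 4.92, "dy": -2.0, "dz": 0.74, "wx": 0, "wy": 0, "wz": 2.2, "hand": 85}, {"dx": 5.74, "dy": -2.33, "dz": 0.87, "wx": 0, "wy": 0, "wz": 2.56, "hand": 85}, {"dx": 6.56, "dy": -2.67, "dz": 1.0, "wx": 0, "wy": 0, "wz": 2.93, "hand": 85}, {"dx": 7.38, "dy": -3.0, "dz": 1.12, "wx": 0, "wy": 0, "wz": 3.3, "hand": 85}, {"dx": 7.8, "dy": -3.17, "dz": 1.18, "wx": 0, "wy": 0, "wz": 3.5, "hand": 70}, {"dx": 8.2, "dy": -3.335, "dz": 1.24, "wx": 0, "wy": 0, "wz": 3.66, "hand": 60}, {"dx": 8.2, "dy": -3.335, "dz": 1.24, "wx": 0, "wy": 0, "wz": 3.66, "hand": 60}, {"dx": 8.2, "dy": -3.335, "dz": 1.24, "wx": 0, "wy": 0, "wz": 3.66, "hand": 60}, {"dx": 8.2, "dy": -3.335, "dz": 1.24, "wx": 0, "wy": 0, "wz": 3.66, "hand": 60}]'

```text
clock: 2.2
eef_pos: [0.4934, -0.188, 0.1804]
tool_rot: [1.0, -0.0, -0.0, 0.0]
ft_force: [0.8, -0.4, -0.9]
grip_width: 0.0601
grasp_force: 0.0
```

Request:
drive_tool --rows '[{"dx": 0, "dy": 0, "dz": 0.4, "wx": 0, "wy": 0, "wz": 0, "hand": 60}, {"dx": 0, "dy": 0, "dz": 0.8, "wx": 0, "wy": 0, "wz": 0, "hand": 60}, {"dx": 0, "dy": 0, "dz": 1.2, "wx": 0, "wy": 0, "wz": 0, "hand": 60}, {"dx": 0, "dy": 0, "dz": 1.47, "wx": 0, "wy": 0, "wz": 0, "hand": 60}, {"dx": 0, "dy": 0, "dz": 1.47, "wx": 0, "wy": 0, "wz": 0, "hand": 60}, {"dx": 0, "dy": 0, "dz": 1.47, "wx": 0, "wy": 0, "wz": 0, "hand": 45}]'

```text
clock: 2.8
eef_pos: [0.4936, -0.1882, 0.1073]
tool_rot: [1.0, -0.001, 0.0, 0.0]
ft_force: [0.0, -0.1, 0.0]
grip_width: 0.0464
grasp_force: 0.0
```

Run:
```python
from h import *
im=snap('side','s2.png'); im2=snap('top','t2.png')
a=cv2.resize(im[140:300,210:330],None,fx=3.5,fy=3.5,interpolation=2); b=cv2.resize(im2[150:250,225:345],None,fx=3,fy=3,interpolation=2)
b=cv2.copyMakeBorder(b,0,a.shape[0]-b.shape[0],0,0,0)
cv2.imwrite('pics/c2.png',np.hstack([a,b])[:,:,::-1]); print(bot.get_obs()['ft_force'],bot.get_obs()['eef_pos'])
```

```text
[-0.16637742  0.46499002  0.355878  ] [ 0.49450187 -0.1882207   0.10804841]
```

View pics/c2.png

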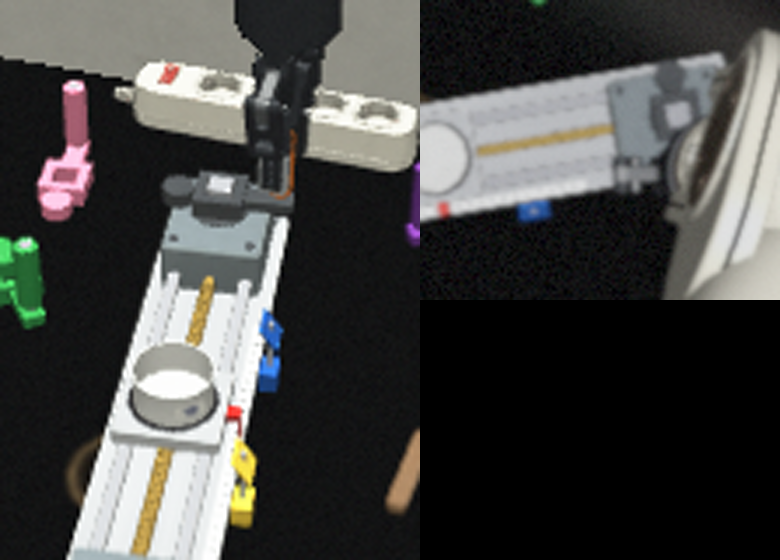

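The crop shows the knob between the fingers at about (285,165), with the crank seated. Each flag is a base block, yellow at (242,506), with a tilted pennant on a stick. Now I'll close the fingers.

Request:
drive_tool --rows '[{"dx": 0, "dy": 0, "dz": 0, "wx": 0, "wy": 0, "wz": 0, "hand": 30}, {"dx": 0, "dy": 0, "dz": 0, "wx": 0, "wy": 0, "wz": 0, "hand": 22}, {"dx": 0, "dy": 0, "dz": 0, "wx": 0, "wy": 0, "wz": 0, "hand": 17}, {"dx": 0, "dy": 0, "dz": 0, "wx": 0, "wy": 0, "wz": 0, "hand": 17}, {"dx": 0, "dy": 0, "dz": 0, "wx": 0, "wy": 0, "wz": 0, "hand": 17}]'

```text
clock: 3.4
eef_pos: [0.4943, -0.1877, 0.1076]
tool_rot: [1.0, 0.0, 0.0, 0.0]
ft_force: [-1.7, -0.5, 5.4]
grip_width: 0.0186
grasp_force: 58.4
```

Run:
```python
from h import *
d=np.array([-.1436,.9896]);S=np.array([.5388,-.1838])
# side base block yellow/blue, pointer heights
for n,u,v,z in(('Yblock',242,506,.014),('Bblock',269,376,.014),('ptr',233,412,.036),('ptr',233,412,.03)):
    q=atz('side',210+(u-1.25)/3.5,140+(v-1.25)/3.5,z)[:2]; print(n,q,(q-S)@d,d[0]*0+ (q-S)@[-d[1],d[0]])
q=atz('top',155+226.5/4,150+318/4,.02)[:2];print('top Y lower',q,(q-S)@d)
o=bot.get_obs();print(o['eef_pos'],o['ft_force'],o['grip_width'],o['grasp_force'])
```

```text
Yblock [0.44399495 0.06557695] 0.2603974384762943 0.058008543037362255
Bblock [ 0.46218981 -0.05954999] 0.133959029648068 0.05797114122555285
ptr [0.46936198 0.00489659] 0.19670544735688064 0.041619031164877716
ptr [ 0.47109751 -0.00097992] 0.19064082702390162 0.040745419030221795
top Y lower [0.44340107 0.06352253] 0.2584496663226043
[ 0.49427417 -0.18772353  0.1075549 ] [-1.6839797  -0.49746846  5.40164305] 0.018631118676618576 58.40982913970947
```

```bash
cat > arc.py <<'E'
import sys,numpy as np
a0,st,n=map(float,sys.argv[1:4]); C=[float(x) for x in sys.argv[4:6]] or None
# offsets from current commanded point P to points on circle around S
P=np.array([float(x) for x in sys.argv[6:8]])
print(','.join('{"dx":%.2f,"dy":%.2f,"dz":0,"wx":0,"wy":0,"wz":0,"hand":17}'%((C[0]+45*np.cos(a)-P[0])/50,-(C[1]+45*np.sin(a)-P[1])/50) for a in np.radians(a0-st*np.arange(1,n+1))))
E
python3 arc.py 185 10 9 538.8 -183.8 494 -187.7
```

```text
{"dx":-0.00,"dy":-0.16,"dz":0,"wx":0,"wy":0,"wz":0,"hand":17},{"dx":0.03,"dy":-0.31,"dz":0,"wx":0,"wy":0,"wz":0,"hand":17},{"dx":0.08,"dy":-0.46,"dz":0,"wx":0,"wy":0,"wz":0,"hand":17},{"dx":0.16,"dy":-0.59,"dz":0,"wx":0,"wy":0,"wz":0,"hand":17},{"dx":0.26,"dy":-0.71,"dz":0,"wx":0,"wy":0,"wz":0,"hand":17},{"dx":0.38,"dy":-0.82,"dz":0,"wx":0,"wy":0,"wz":0,"hand":17},{"dx":0.52,"dy":-0.89,"dz":0,"wx":0,"wy":0,"wz":0,"hand":17},{"dx":0.66,"dy":-0.95,"dz":0,"wx":0,"wy":0,"wz":0,"hand":17},{"dx":0.82,"dy":-0.97,"dz":0,"wx":0,"wy":0,"wz":0,"hand":17}
```

Request:
drive_tool --rows '[{"dx": 0, "dy": -0.16, "dz": 0, "wx": 0, "wy": 0, "wz": 0, "hand": 17}, {"dx": 0.03, "dy": -0.31, "dz": 0, "wx": 0, "wy": 0, "wz": 0, "hand": 17}, {"dx": 0.08, "dy": -0.46, "dz": 0, "wx": 0, "wy": 0, "wz": 0, "hand": 17}, {"dx": 0.16, "dy": -0.59, "dz": 0, "wx": 0, "wy": 0, "wz": 0, "hand": 17}, {"dx": 0.26, "dy": -0.71, "dz": 0, "wx": 0, "wy": 0, "wz": 0, "hand": 17}, {"dx": 0.38, "dy": -0.82, "dz": 0, "wx": 0, "wy": 0, "wz": 0, "hand": 17}]'

```text
clock: 4.0
eef_pos: [0.5124, -0.1463, 0.1076]
tool_rot: [1.0, 0.0, -0.0, 0.0]
ft_force: [-3.3, -1.2, 6.1]
grip_width: 0.0189
grasp_force: 58.5
```

Run:
```python
from h import *
im=snap('side','s3.png')
o=bot.get_obs();print(o['eef_pos'],o['ft_force'],o['ft_torque'],o['grasp_force'])
h=cv2.cvtColor(im,cv2.COLOR_RGB2HSV)
m=cv2.inRange(h,(0,150,110),(4,255,255)); N,_,s,ce=cv2.connectedComponentsWithStats(m);print([ (x[4],c.round(1)) for x,c in zip(s[1:],ce[1:]) if 250<c[0]<300])
```

```text
[ 0.51377702 -0.14550871  0.10760233] [-2.36993937  1.68826708  6.54070907] [0.21388301 0.59963861 0.04747176] 58.49919319152832
[(np.int32(5), array([258.8, 160.6])), (np.int32(13), array([276.2, 258.6]))]
```

```bash
python3 arc.py 125 12 20 538.8 -183.8 513 -146.7
```

```text
{"dx":0.16,"dy":-0.09,"dz":0,"wx":0,"wy":0,"wz":0,"hand":17},{"dx":0.34,"dy":-0.14,"dz":0,"wx":0,"wy":0,"wz":0,"hand":17},{"dx":0.53,"dy":-0.16,"dz":0,"wx":0,"wy":0,"wz":0,"hand":17},{"dx":0.72,"dy":-0.13,"dz":0,"wx":0,"wy":0,"wz":0,"hand":17},{"dx":0.90,"dy":-0.07,"dz":0,"wx":0,"wy":0,"wz":0,"hand":17},{"dx":1.06,"dy":0.02,"dz":0,"wx":0,"wy":0,"wz":0,"hand":17},{"dx":1.20,"dy":0.15,"dz":0,"wx":0,"wy":0,"wz":0,"hand":17},{"dx":1.30,"dy":0.31,"dz":0,"wx":0,"wy":0,"wz":0,"hand":17},{"dx":1.38,"dy":0.48,"dz":0,"wx":0,"wy":0,"wz":0,"hand":17},{"dx":1.41,"dy":0.66,"dz":0,"wx":0,"wy":0,"wz":0,"hand":17},{"dx":1.41,"dy":0.85,"dz":0,"wx":0,"wy":0,"wz":0,"hand":17},{"dx":1.37,"dy":1.04,"dz":0,"wx":0,"wy":0,"wz":0,"hand":17},{"dx":1.29,"dy":1.21,"dz":0,"wx":0,"wy":0,"wz":0,"hand":17},{"dx":1.17,"dy":1.36,"dz":0,"wx":0,"wy":0,"wz":0,"hand":17},{"dx":1.03,"dy":1.48,"dz":0,"wx":0,"wy":0,"wz":0,"hand":17},{"dx":0.87,"dy":1.57,"dz":0,"wx":0,"wy":0,"wz":0,"hand":17},{"dx":0.69,"dy":1.63,"dz":0,"wx":0,"wy":0,"wz":0,"hand":17},{"dx":0.50,"dy":1.64,"dz":0,"wx":0,"wy":0,"wz":0,"hand":17},{"dx":0.31,"dy":1.62,"dz":0,"wx":0,"wy":0,"wz":0,"hand":17},{"dx":0.14,"dy":1.56,"dz":0,"wx":0,"wy":0,"wz":0,"hand":17}
```

Request:
drive_tool --rows '[{"dx": 0.16, "dy": -0.09, "dz": 0, "wx": 0, "wy": 0, "wz": 0, "hand": 17}, {"dx": 0.34, "dy": -0.14, "dz": 0, "wx": 0, "wy": 0, "wz": 0, "hand": 17}, {"dx": 0.53, "dy": -0.16, "dz": 0, "wx": 0, "wy": 0, "wz": 0, "hand": 17}, {"dx": 0.72, "dy": -0.13, "dz": 0, "wx": 0, "wy": 0, "wz": 0, "hand": 17}, {"dx": 0.9, "dy": -0.07, "dz": 0, "wx": 0, "wy": 0, "wz": 0, "hand": 17}, {"dx": 1.06, "dy": 0.02, "dz": 0, "wx": 0, "wy": 0, "wz": 0, "hand": 17}, {"dx": 1.2, "dy": 0.15, "dz": 0, "wx": 0, "wy": 0, "wz": 0, "hand": 17}, {"dx": 1.3, "dy": 0.31, "dz": 0, "wx": 0, "wy": 0, "wz": 0, "hand": 17}, {"dx": 1.38, "dy": 0.48, "dz": 0, "wx": 0, "wy": 0, "wz": 0, "hand": 17}, {"dx": 1.41, "dy": 0.66, "dz": 0, "wx": 0, "wy": 0, "wz": 0, "hand": 17}]'

```text
clock: 5.05
eef_pos: [0.5843, -0.1785, 0.1075]
tool_rot: [1.0, 0.001, 0.001, -0.001]
ft_force: [-1.2, 3.0, 5.5]
grip_width: 0.019
grasp_force: 58.4
```

Run:
```python
from h import *
for c in('side','top'):
    im=snap(c,c+'4.png'); h=cv2.cvtColor(im,cv2.COLOR_RGB2HSV)
    m=cv2.inRange(h,(0,130,110),(5,255,255))|cv2.inRange(h,(175,130,110),(180,255,255)); N,_,s,ce=cv2.connectedComponentsWithStats(m);print(c,[ (x[4],q.round(1)) for x,q in zip(s[1:],ce[1:]) if 200<q[0]<300 and q[1]>200])
o=bot.get_obs();print(o['eef_pos'],o['ft_force'],o['ft_torque'],o['grasp_force'])
```

```text
side [(np.int32(13), array([275.6, 261.2]))]
top [(np.int32(7), array([227.6, 220.3]))]
[ 0.58428747 -0.17991222  0.10746257] [-0.30898167 -0.28173574  4.90569033] [-0.03344083  0.15369686 -0.0684249 ] 58.40922653675079
```

```bash
python3 arc.py 5 12 20 538.8 -183.8 583.5 -179.7; echo; python3 arc.py 125 12 20 538.8 -183.8 513 -146.7 | cut -c1-60
```

```text
{"dx":-0.00,"dy":0.19,"dz":0,"wx":0,"wy":0,"wz":0,"hand":17},{"dx":-0.04,"dy":0.38,"dz":0,"wx":0,"wy":0,"wz":0,"hand":17},{"dx":-0.12,"dy":0.55,"dz":0,"wx":0,"wy":0,"wz":0,"hand":17},{"dx":-0.24,"dy":0.70,"dz":0,"wx":0,"wy":0,"wz":0,"hand":17},{"dx":-0.38,"dy":0.82,"dz":0,"wx":0,"wy":0,"wz":0,"hand":17},{"dx":-0.54,"dy":0.91,"dz":0,"wx":0,"wy":0,"wz":0,"hand":17},{"dx":-0.72,"dy":0.97,"dz":0,"wx":0,"wy":0,"wz":0,"hand":17},{"dx":-0.91,"dy":0.98,"dz":0,"wx":0,"wy":0,"wz":0,"hand":17},{"dx":-1.10,"dy":0.96,"dz":0,"wx":0,"wy":0,"wz":0,"hand":17},{"dx":-1.27,"dy":0.90,"dz":0,"wx":0,"wy":0,"wz":0,"hand":17},{"dx":-1.44,"dy":0.80,"dz":0,"wx":0,"wy":0,"wz":0,"hand":17},{"dx":-1.57,"dy":0.67,"dz":0,"wx":0,"wy":0,"wz":0,"hand":17},{"dx":-1.68,"dy":0.52,"dz":0,"wx":0,"wy":0,"wz":0,"hand":17},{"dx":-1.75,"dy":0.35,"dz":0,"wx":0,"wy":0,"wz":0,"hand":17},{"dx":-1.79,"dy":0.16,"dz":0,"wx":0,"wy":0,"wz":0,"hand":17},{"dx":-1.79,"dy":-0.03,"dz":0,"wx":0,"wy":0,"wz":0,"hand":17},{"dx":-1.74,"dy":-0.21,"dz":0,"wx":0,"wy":0,"wz":0,"hand":17},{"dx":-1.67,"dy":-0.38,"dz":0,"wx":0,"wy":0,"wz":0,"hand":17},{"dx":-1.55,"dy":-0.53,"dz":0,"wx":0,"wy":0,"wz":0,"hand":17},{"dx":-1.41,"dy":-0.66,"dz":0,"wx":0,"wy":0,"wz":0,"hand":17}

{"dx":0.16,"dy":-0.09,"dz":0,"wx":0,"wy":0,"wz":0,"hand":17}
```

Request:
drive_tool --rows '[{"dx": 0, "dy": 0.19, "dz": 0, "wx": 0, "wy": 0, "wz": 0, "hand": 17}, {"dx": -0.04, "dy": 0.38, "dz": 0, "wx": 0, "wy": 0, "wz": 0, "hand": 17}, {"dx": -0.12, "dy": 0.55, "dz": 0, "wx": 0, "wy": 0, "wz": 0, "hand": 17}, {"dx": -0.24, "dy": 0.7, "dz": 0, "wx": 0, "wy": 0, "wz": 0, "hand": 17}, {"dx": -0.38, "dy": 0.82, "dz": 0, "wx": 0, "wy": 0, "wz": 0, "hand": 17}, {"dx": -0.54, "dy": 0.91, "dz": 0, "wx": 0, "wy": 0, "wz": 0, "hand": 17}, {"dx": -0.72, "dy": 0.97, "dz": 0, "wx": 0, "wy": 0, "wz": 0, "hand": 17}, {"dx": -0.91, "dy": 0.98, "dz": 0, "wx": 0, "wy": 0, "wz": 0, "hand": 17}, {"dx": -1.1, "dy": 0.96, "dz": 0, "wx": 0, "wy": 0, "wz": 0, "hand": 17}, {"dx": -1.27, "dy": 0.9, "dz": 0, "wx": 0, "wy": 0, "wz": 0, "hand": 17}, {"dx": -1.44, "dy": 0.8, "dz": 0, "wx": 0, "wy": 0, "wz": 0, "hand": 17}, {"dx": -1.57, "dy": 0.67, "dz": 0, "wx": 0, "wy": 0, "wz": 0, "hand": 17}, {"dx": -1.68, "dy": 0.52, "dz": 0, "wx": 0, "wy": 0, "wz": 0, "hand": 17}, {"dx": -1.75, "dy": 0.35, "dz": 0, "wx": 0, "wy": 0, "wz": 0, "hand": 17}, {"dx": -1.79, "dy": 0.16, "dz": 0, "wx": 0, "wy": 0, "wz": 0, "hand": 17}, {"dx": -1.79, "dy": -0.03, "dz": 0, "wx": 0, "wy": 0, "wz": 0, "hand": 17}, {"dx": -1.74, "dy": -0.21, "dz": 0, "wx": 0, "wy": 0, "wz": 0, "hand": 17}, {"dx": -1.67, "dy": -0.38, "dz": 0, "wx": 0, "wy": 0, "wz": 0, "hand": 17}, {"dx": -1.55, "dy": -0.53, "dz": 0, "wx": 0, "wy": 0, "wz": 0, "hand": 17}, {"dx": -1.41, "dy": -0.66, "dz": 0, "wx": 0, "wy": 0, "wz": 0, "hand": 17}]'

```text
clock: 7.15
eef_pos: [0.5114, -0.1465, 0.1073]
tool_rot: [1.0, -0.0, -0.002, 0.001]
ft_force: [-1.1, -2.1, 9.1]
grip_width: 0.0184
grasp_force: 59.2
```

Request:
drive_tool --rows '[{"dx": 0.16, "dy": -0.09, "dz": 0, "wx": 0, "wy": 0, "wz": 0, "hand": 17}, {"dx": 0.34, "dy": -0.14, "dz": 0, "wx": 0, "wy": 0, "wz": 0, "hand": 17}, {"dx": 0.53, "dy": -0.16, "dz": 0, "wx": 0, "wy": 0, "wz": 0, "hand": 17}, {"dx": 0.72, "dy": -0.13, "dz": 0, "wx": 0, "wy": 0, "wz": 0, "hand": 17}, {"dx": 0.9, "dy": -0.07, "dz": 0, "wx": 0, "wy": 0, "wz": 0, "hand": 17}, {"dx": 1.06, "dy": 0.02, "dz": 0, "wx": 0, "wy": 0, "wz": 0, "hand": 17}, {"dx": 1.2, "dy": 0.15, "dz": 0, "wx": 0, "wy": 0, "wz": 0, "hand": 17}, {"dx": 1.3, "dy": 0.31, "dz": 0, "wx": 0, "wy": 0, "wz": 0, "hand": 17}, {"dx": 1.38, "dy": 0.48, "dz": 0, "wx": 0, "wy": 0, "wz": 0, "hand": 17}, {"dx": 1.41, "dy": 0.66, "dz": 0, "wx": 0, "wy": 0, "wz": 0, "hand": 17}, {"dx": 1.41, "dy": 0.85, "dz": 0, "wx": 0, "wy": 0, "wz": 0, "hand": 17}, {"dx": 1.37, "dy": 1.04, "dz": 0, "wx": 0, "wy": 0, "wz": 0, "hand": 17}, {"dx": 1.29, "dy": 1.21, "dz": 0, "wx": 0, "wy": 0, "wz": 0, "hand": 17}, {"dx": 1.17, "dy": 1.36, "dz": 0, "wx": 0, "wy": 0, "wz": 0, "hand": 17}, {"dx": 1.03, "dy": 1.48, "dz": 0, "wx": 0, "wy": 0, "wz": 0, "hand": 17}, {"dx": 0.87, "dy": 1.57, "dz": 0, "wx": 0, "wy": 0, "wz": 0, "hand": 17}, {"dx": 0.69, "dy": 1.63, "dz": 0, "wx": 0, "wy": 0, "wz": 0, "hand": 17}, {"dx": 0.5, "dy": 1.64, "dz": 0, "wx": 0, "wy": 0, "wz": 0, "hand": 17}, {"dx": 0.31, "dy": 1.62, "dz": 0, "wx": 0, "wy": 0, "wz": 0, "hand": 17}, {"dx": 0.14, "dy": 1.56, "dz": 0, "wx": 0, "wy": 0, "wz": 0, "hand": 17}]'

```text
clock: 9.15
eef_pos: [0.52, -0.2238, 0.1074]
tool_rot: [1.0, 0.0, 0.0, -0.0]
ft_force: [4.0, 1.4, 6.6]
grip_width: 0.0187
grasp_force: 59.0
```

Run:
```python
from h import *
for c in('side','top'):
    im=snap(c,c+'5.png'); h=cv2.cvtColor(im,cv2.COLOR_RGB2HSV)
    m=cv2.inRange(h,(0,130,110),(5,255,255))|cv2.inRange(h,(175,130,110),(180,255,255)); N,_,s,ce=cv2.connectedComponentsWithStats(m);print(c,[ (x[4],q.round(1)) for x,q in zip(s[1:],ce[1:]) if 200<q[0]<300 and q[1]>200])
    z=cv2.resize(im[235:315,240:300] if c=='side' else im[205:240,180:280],None,fx=7 if c=='side' else 5,fy=7 if c=='side' else 5,interpolation=2)
    if c=='side':a=z
z=cv2.copyMakeBorder(z,0,max(0,a.shape[0]-z.shape[0]),0,0,0)
print(a.shape,z.shape)
cv2.imwrite('pics/c5.png',np.hstack([a[:560],z[:560]])[:,:,::-1][:,:800])
o=bot.get_obs();print(o['eef_pos'],o['ft_force'],o['ft_torque'],o['grasp_force'])
```

```text
side [(np.int32(14), array([273.3, 271.5]))]
top [(np.int32(5), array([214.4, 222.8]))]
(560, 420, 3) (560, 500, 3)
[ 0.5187313  -0.22316115  0.1073193 ] [0.47184979 1.07419798 8.22562383] [ 0.49841665 -0.05983394 -0.00706028] 59.22951400279999
```

View pics/c5.png

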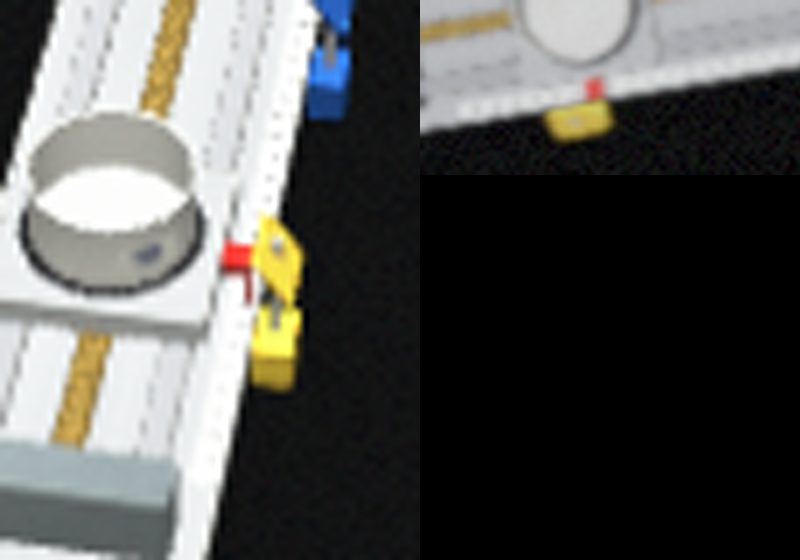

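The side crop shows the red pointer at (238,257), still short of the yellow base block at (275,345). In the top crop it is at (595,88), against the flag at (578,120). I'll triangulate the pole dot and the pointer.

Run:
```python
from h import *
d=np.array([-.1436,.9896]);S=np.array([.5388,-.1838])
sd=lambda u,v:(240+(u-3)/7,235+(v-3)/7); tp=lambda u,v:(180+(u-422)/5,205+(v-2)/5)
def tri(a,b):
    o1,d1=ray('side',*a);o2,d2=ray('top',*b)
    t=np.linalg.lstsq(np.c_[d1,-d2],o2-o1,rcond=None)[0]; p=o1+d1*t[0];q=o2+d2*t[1]
    return (p+q)/2,np.linalg.norm(p-q)
for n,a,b in(('flagdot',(278,245),(575,121)),('ptr',(238,257),(595,87))):
    p,e=tri(sd(*a),tp(*b)); print(n,p.round(4),e.round(4),(p[:2]-S)@d)
for u,v,z in((275,318,.028),(273,371,.0065),(275,345,.014)):
    q=atz('side',*sd(u,v),z)[:2];print(z,q,(q-S)@d)
for z in(.03,.036,.039): print('ptr',z,(atz('top',*tp(595,87),z)[:2]-S)@d,(atz('side',*sd(238,257),z)[:2]-S)@d)
for z in(.045,.055): print('flag',z,(atz('top',*tp(578,121),z)[:2]-S)@d)
# predicted: flag block center projected for along=s
for s in(.255,.258,.261):
    n=np.array([-d[1],d[0]]); B=S+s*d+.056*n
    print(s,[proj('top',[*B,z]).round(1) for z in(.028,.06)],proj('side',[*B,.028]).round(1))
print('obs',tp(575,121),tp(578,121),sd(275,318))
```

```text
flagdot [0.4461 0.0605 0.0565] 0.0019 0.2550320587609349
ptr [0.4619 0.0528 0.0383] 0.0019 0.24516387174814386
0.028 [0.4441125  0.06548934] 0.2602938576943078
0.0065 [0.44329643 0.06908201] 0.2639663518563079
0.014 [0.44416328 0.06446704] 0.2592748961299776
ptr 0.03 0.24644880592436355 0.23715241997026743
ptr 0.036 0.24561407727281584 0.2428788536413589
ptr 0.039 0.24519671294704196 0.2457420704769045
flag 0.045 0.25544331760603967
flag 0.055 0.25393115979130254
0.255 [array([212.3, 228.3]), array([210.5, 229. ])] [278.4 278.2]
0.258 [array([211.2, 228.5]), array([209.3, 229.2])] [278.2 279.2]
0.261 [array([210. , 228.7]), array([208.1, 229.4])] [278.  280.1]
obs (210.6, 228.8) (211.2, 228.8) (278.85714285714283, 280.0)
```

Run:
```python
from h import *
d=np.array([-.1436,.9896]);S=np.array([.5388,-.1838]);n=np.array([-d[1],d[0]])
W=lambda s,w,z:np.r_[S+s*d+w*n,z]
out=[]
for cam,(x0,y0,x1,y1) in(('side',(262,258,290,298)),('top',(198,214,226,238))):
    k=14; im=cv2.resize(cv2.imread(f'pics/{cam}5.png')[y0:y1,x0:x1],None,fx=k,fy=k,interpolation=cv2.INTER_CUBIC)
    for s,col in((.255,(255,255,0)),(.260,(255,0,255))):
        g=lambda p:tuple(int(v) for v in ((proj(cam,p)-[x0,y0]+.5)*k))
        cv2.line(im,g(W(s,.056,0)),g(W(s,.056,.06)),col,1)
        for z in(0,.028,.06):
            cv2.line(im,g(W(s-.012,.056,z)),g(W(s+.012,.056,z)),col,1)
    out.append(im)
a,b=out; b=cv2.copyMakeBorder(b,0,a.shape[0]-b.shape[0],0,0,0)
cv2.imwrite('pics/c6.png',np.hstack([a,b]))
```

```text
(no output)
```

View pics/c6.png

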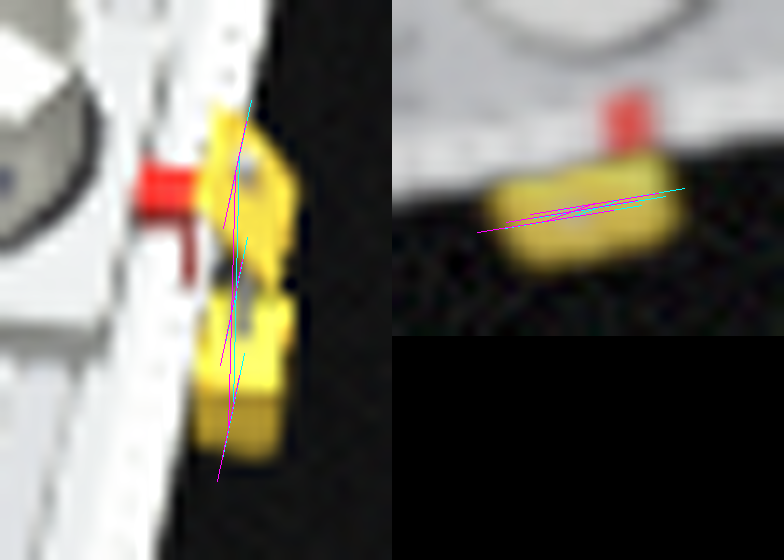

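Run:
```python
from h import *
d=np.array([-.1436,.9896]);S=np.array([.5388,-.1838])
f=lambda u,v,z:round(float((atz('side',262+u/14-.5,258+v/14-.5,z)[:2]-S)@d),4)
print('bottom',f(237,458,0)); 
for z in(.012,.014,.016): print(z,'+y edge',f(240,392,z),'-y edge',f(250,292,z),'base pole',f(243,336,z))
t=lambda u,v,z:round(float((atz('top',198+(u-392)/14-.5,214+v/14-.5,z)[:2]-S)@d),4)
print('top: left edge',[t(505,225,z) for z in(.014,.05,.06)],'right edge',[t(678,200,z) for z in(0,.014,.05)],'mid',t(585,212,.04),'ptr',[t(630,125,z) for z in(.036,.039)])
```

```text
bottom 0.2663
0.012 +y edge 0.2626 -y edge 0.2402 base pole 0.2502
0.014 +y edge 0.2644 -y edge 0.242 base pole 0.252
0.016 +y edge 0.2662 -y edge 0.2439 base pole 0.2539
top: left edge [0.2747, 0.2687, 0.267] right edge [0.2446, 0.2427, 0.2379] mid 0.2559 ptr [0.246, 0.2456]
```

The base block, pole and dot all put the flag at 255 mm from the shaft. The pointer is now at 245.4 mm, so about 9.7 mm, or 140°, remains.

```bash
python3 arc.py -115 10 14 538.8 -183.8 520 -224.7
```

```text
{"dx":-0.14,"dy":-0.08,"dz":0,"wx":0,"wy":0,"wz":0,"hand":17},{"dx":-0.26,"dy":-0.18,"dz":0,"wx":0,"wy":0,"wz":0,"hand":17},{"dx":-0.36,"dy":-0.30,"dz":0,"wx":0,"wy":0,"wz":0,"hand":17},{"dx":-0.44,"dy":-0.44,"dz":0,"wx":0,"wy":0,"wz":0,"hand":17},{"dx":-0.49,"dy":-0.59,"dz":0,"wx":0,"wy":0,"wz":0,"hand":17},{"dx":-0.52,"dy":-0.74,"dz":0,"wx":0,"wy":0,"wz":0,"hand":17},{"dx":-0.52,"dy":-0.90,"dz":0,"wx":0,"wy":0,"wz":0,"hand":17},{"dx":-0.49,"dy":-1.05,"dz":0,"wx":0,"wy":0,"wz":0,"hand":17},{"dx":-0.44,"dy":-1.20,"dz":0,"wx":0,"wy":0,"wz":0,"hand":17},{"dx":-0.36,"dy":-1.33,"dz":0,"wx":0,"wy":0,"wz":0,"hand":17},{"dx":-0.26,"dy":-1.45,"dz":0,"wx":0,"wy":0,"wz":0,"hand":17},{"dx":-0.14,"dy":-1.56,"dz":0,"wx":0,"wy":0,"wz":0,"hand":17},{"dx":-0.00,"dy":-1.63,"dz":0,"wx":0,"wy":0,"wz":0,"hand":17},{"dx":0.14,"dy":-1.69,"dz":0,"wx":0,"wy":0,"wz":0,"hand":17}
```

Request:
drive_tool --rows '[{"dx": -0.14, "dy": -0.08, "dz": 0, "wx": 0, "wy": 0, "wz": 0, "hand": 17}, {"dx": -0.26, "dy": -0.18, "dz": 0, "wx": 0, "wy": 0, "wz": 0, "hand": 17}, {"dx": -0.36, "dy": -0.3, "dz": 0, "wx": 0, "wy": 0, "wz": 0, "hand": 17}, {"dx": -0.44, "dy": -0.44, "dz": 0, "wx": 0, "wy": 0, "wz": 0, "hand": 17}, {"dx": -0.49, "dy": -0.59, "dz": 0, "wx": 0, "wy": 0, "wz": 0, "hand": 17}, {"dx": -0.52, "dy": -0.74, "dz": 0, "wx": 0, "wy": 0, "wz": 0, "hand": 17}, {"dx": -0.52, "dy": -0.9, "dz": 0, "wx": 0, "wy": 0, "wz": 0, "hand": 17}, {"dx": -0.49, "dy": -1.05, "dz": 0, "wx": 0, "wy": 0, "wz": 0, "hand": 17}, {"dx": -0.44, "dy": -1.2, "dz": 0, "wx": 0, "wy": 0, "wz": 0, "hand": 17}, {"dx": -0.36, "dy": -1.33, "dz": 0, "wx": 0, "wy": 0, "wz": 0, "hand": 17}, {"dx": -0.26, "dy": -1.45, "dz": 0, "wx": 0, "wy": 0, "wz": 0, "hand": 17}, {"dx": -0.14, "dy": -1.56, "dz": 0, "wx": 0, "wy": 0, "wz": 0, "hand": 17}, {"dx": 0, "dy": -1.63, "dz": 0, "wx": 0, "wy": 0, "wz": 0, "hand": 17}, {"dx": 0.14, "dy": -1.69, "dz": 0, "wx": 0, "wy": 0, "wz": 0, "hand": 17}, {"dx": 0.14, "dy": -1.69, "dz": 0, "wx": 0, "wy": 0, "wz": 0, "hand": 17}]'

```text
clock: 10.75
eef_pos: [0.5262, -0.1391, 0.1073]
tool_rot: [1.0, 0.001, -0.001, 0.0]
ft_force: [0.2, 0.7, 10.4]
grip_width: 0.0186
grasp_force: 59.5
```

Run:
```python
from h import *
d=np.array([-.1436,.9896]);S=np.array([.5388,-.1838])
out=[]
for c,(x0,y0,x1,y1) in(('side',(262,258,290,298)),('top',(198,214,226,238))):
    im=snap(c,c+'7.png'); h=cv2.cvtColor(im,cv2.COLOR_RGB2HSV)
    m=cv2.inRange(h,(0,130,110),(5,255,255))|cv2.inRange(h,(175,130,110),(180,255,255)); N,_,s,ce=cv2.connectedComponentsWithStats(m);L=[(x[4],q.round(1)) for x,q in zip(s[1:],ce[1:]) if 200<q[0]<300 and q[1]>200]
    print(c,L,[(atz(c,*q,.039)[:2]-S)@d for _,q in L])
    out.append(cv2.resize(im[y0:y1,x0:x1],None,fx=14,fy=14,interpolation=2))
a,b=out; b=cv2.copyMakeBorder(b,0,a.shape[0]-b.shape[0],0,0,0)
cv2.imwrite('pics/c7.png',np.hstack([a,b])[:,:,::-1])
o=bot.get_obs();print(o['eef_pos'],o['ft_force'],o['grasp_force'])
```

```text
side [(np.int32(18), array([272.7, 274.8]))] [np.float64(0.25700433990238153)]
top [(np.int32(6), array([210.5, 223. ]))] [np.float64(0.2556957351284854)]
[ 0.526183   -0.13920108  0.10733972] [0.29694597 1.72239113 8.70260879] 59.49275314807892
```

View pics/c7.png

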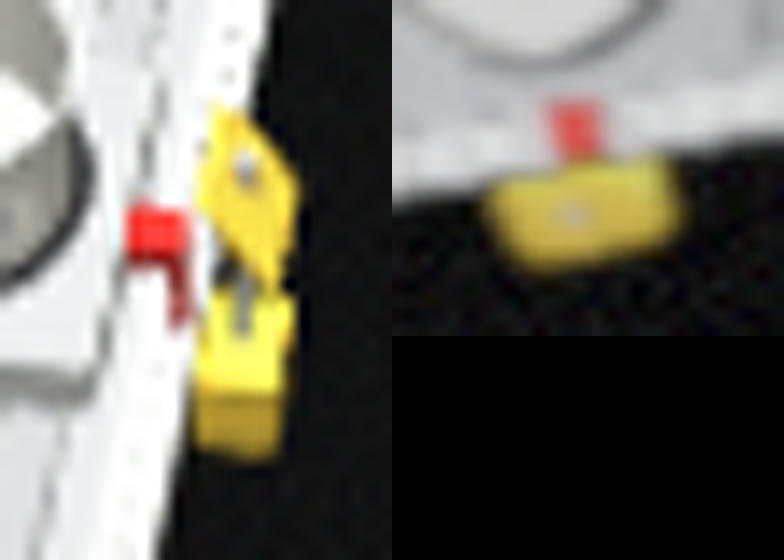

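The pointer is level with the flag to within about half a millimetre: its bar is at (578,125) and the flag dot at (573,212), in line across the rail. Its measured position is 255.7 mm, against 255.2 mm for the flag. I'll release and go up.

Request:
drive_tool --rows '[{"dx": 0, "dy": 0, "dz": 0, "wx": 0, "wy": 0, "wz": 0, "hand": 30}, {"dx": 0, "dy": 0, "dz": 0, "wx": 0, "wy": 0, "wz": 0, "hand": 50}, {"dx": 0, "dy": 0, "dz": 0, "wx": 0, "wy": 0, "wz": 0, "hand": 60}, {"dx": 0, "dy": 0, "dz": 0, "wx": 0, "wy": 0, "wz": 0, "hand": 60}, {"dx": 0, "dy": 0, "dz": -0.2, "wx": 0, "wy": 0, "wz": 0, "hand": 60}, {"dx": 0, "dy": 0, "dz": -0.6, "wx": 0, "wy": 0, "wz": 0, "hand": 60}, {"dx": 0, "dy": 0, "dz": -1.2, "wx": 0, "wy": 0, "wz": 0, "hand": 60}, {"dx": 0, "dy": 0, "dz": -2, "wx": 0, "wy": 0, "wz": 0, "hand": 60}, {"dx": -0.8, "dy": 0.8, "dz": -2.4, "wx": 0, "wy": 0, "wz": 0, "hand": 60}, {"dx": -1.6, "dy": 1.6, "dz": -2.4, "wx": 0, "wy": 0, "wz": 0, "hand": 60}, {"dx": -2.4, "dy": 2.4, "dz": -2.4, "wx": 0, "wy": 0, "wz": 0, "hand": 60}, {"dx": -3.2, "dy": 3.2, "dz": -2.4, "wx": 0, "wy": 0, "wz": 0, "hand": 60}, {"dx": -3.2, "dy": 3.2, "dz": -2.4, "wx": 0, "wy": 0, "wz": 0, "hand": 60}, {"dx": -3.2, "dy": 3.2, "dz": -2.4, "wx": 0, "wy": 0, "wz": 0, "hand": 60}]'

```text
clock: 12.25
eef_pos: [0.3645, -0.3023, 0.2278]
tool_rot: [1.0, -0.003, -0.0, 0.001]
ft_force: [0.3, 0.1, 0.1]
grip_width: 0.0603
grasp_force: 0.0
```

Run:
```python
from h import *
im=snap('side','s8.png'); im2=snap('top','t8.png')
a=cv2.resize(im[160:310,235:315],None,fx=4,fy=4,interpolation=2); b=cv2.resize(im2[160:240,195:345],None,fx=3,fy=3,interpolation=2)
b=cv2.copyMakeBorder(b,0,a.shape[0]-b.shape[0],0,0,0)
cv2.imwrite('pics/c8.png',np.hstack([a,b])[:,:,::-1]); o=bot.get_obs();print(o['ft_force'],o['eef_pos'])
```

```text
[ 0.2200651   0.62321393 -0.13279954] [ 0.36675023 -0.30044909  0.22747923]
```

View pics/c8.png

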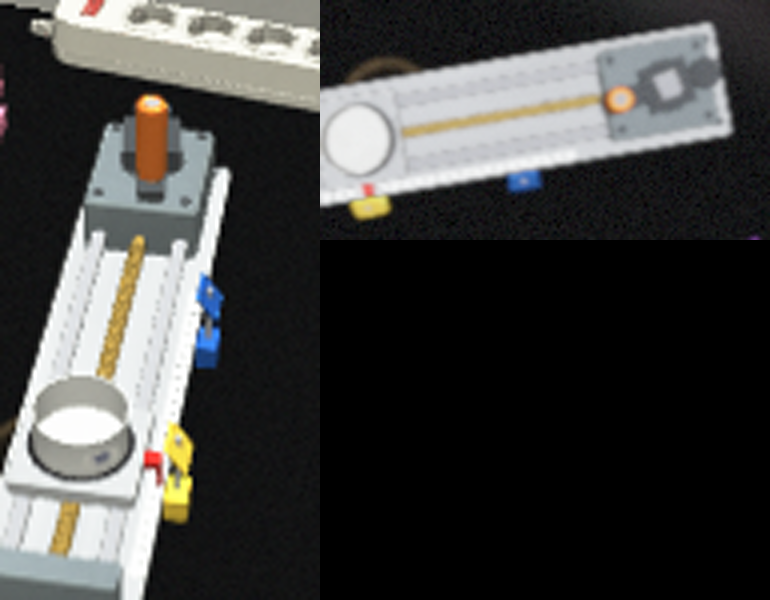

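The crank sits level on the shaft with the knob free at (152,140) in the side crop. The pointer at (153,465) stands opposite the yellow flag, and the tin is upright. Handing in.

```bash
python3 -c "
from workcell import bot
print(bot.job_done())"
```

```text
the job is handed in; nothing more can be done
None
```

I handed the job in at about 12 s: the red pointer measured 255.7 mm from the shaft against 255.2 mm for the yellow flag. I moved the carriage only with the crank, then let go; the last pictures show the crank still seated on the shaft and the arm clear of everything.

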